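# Stand up the bench splash shield on its kickstand and hold it

### The job

Put up the fold-away splash shield. One small bottle stands where the kickstand's foot will come down: move it clear and stand it upright on the bench. With the frame still tipped away, flip the kickstand over its spring's dead centre so that it snaps fully down, then swing the frame up until it stands upright with the kickstand's foot on the bench. The frame is top-heavy and falls away again if let go, so finish while gripping its top handle and holding it there, ready for me to tighten the hinge knobs; tip no bottle, do not shove the base about and leave the timer and beaker alone.

Things in the scene. Friction and masses are not known exactly. Their poses are not given: they have to be found in the camera images.
- splash_shield: The shield's heavy grey steel base (2.6 kg, loose but steady), 137 x 250 x 12 mm. Origin: on the bench under mid-hinge; +x points to the guarded far side (where the frame is tipped), y along the hinge, z up. Base covers x -52 to +85, y -125 to +125. The hinge axis is 32 mm above the bench; black hinge knobs at its ends. A wall shelf 0.43 m up overhangs from about 0.2 m beyond the hinge.
- shield_frame (a joint): Lean of the hinged frame (aluminium frame, clear panel, 203 wide, about 0.6 to 1 kg), rad: 0 upright, positive tipped to the far side (the base's +x); it starts resting on its stop at 0.50. Top-heavy to the far side: always falls back to the stop if let go. With the kickstand down its foot meets the bench at about 0.00.
- handle (a point): Middle of the round steel grip bar (12 mm thick, straight for 92 mm along the base's y) on top of the frame, 231 mm above and 12 mm to the far side of the hinge axis in the frame; opening under it 28 mm high. Grip it from straight above across the base's x; it turns between the pads as it is carried round the hinge. A clear lip juts 65 mm to the far side, rising from 40 to 15 mm below the bar.
- kickstand (a joint): Kickstand angle, rad: 0 stowed (leg along the base's +y, where it starts), 1.66 down against its stop. A tension spring pulls it to whichever end is nearer (dead centre near 0.8; about 1.5 N at the leg's end to push), so it snaps down once pushed past about 1.0. Its pivot is on the frame's near side, 100 mm above and 22 mm nearer the robot than the hinge axis in the frame, mid-width.
- kickstand_foot (a point): Centre of the round rubber foot (radius 8.5 mm) at the end of the kickstand's 10 mm dark steel leg, 135.5 mm from the pivot. Stowed, the foot's end is 42 mm beyond the frame's left (+y) edge. The leg swings in a plane through the base's y direction, canted 24 degrees out from the frame towards the base's -x; with the frame upright the foot stands on the bench at x -78, y -12 mm of the base.
- brown_vial: Dark brown glass vial with black cap, 27 mm across, 62 tall, standing; origin under its centre. One of this, sample_vial and dropper_bottle (which one varies) stands where the kickstand's foot comes down; the other two stand off to the shield's left (+y). The bench from x -75 to -40, y +125 to +170 of the base is free.
- sample_vial: Small round sample vial with white cap and brown wrap, 24 mm across, 64 tall, standing; origin under its centre.
- dropper_bottle: Small white dropper bottle with a tapered dropper cap, 29 mm across up to 45 mm height, 14 mm across above, 70 tall, standing; origin under its centre.
- timer: White bench timer with three buttons, 66 x 62 x 21 mm, behind the shield, a bystander; origin under its centre.
- beaker_100: Small clear beaker, 54 x 58 x 70 mm, standing behind the shield, a bystander; origin under its centre.
There are look-alikes about, which are no part of the job. Leave any purple look-alike of the brown_vial alone. What is shaped like the sample_vial but green is not meant.

How it is judged:
On the way, in this order (a step that is already met when the one before it is completed fails the run):
1. the kickstand has snapped fully down, with the frame still tipped away (value of joint kickstand above 1.57 rad and value of joint shield_frame above 0.3 rad), for 0.2 s.
2. the frame stands upright on the kickstand's foot, its handle gripped (value of joint kickstand above 1.57 rad and value of joint shield_frame between -0.06 and 0.06 rad and height (world z) of kickstand_foot below 0.0135 m and contact force between the fingers and shield_frame above 2 N), for 0.3 s.
At the end, for the whole second after the job is handed in: The program ends gripping the frame (over 2 N) with the frame within 0.06 rad of upright and still, the kickstand fully down (over 1.57 rad) and its foot on the bench (centre under 13.5 mm); all three small bottles stand upright on the bench, at rest, at least 50 mm from the foot (all of step 2 and velocity of joint shield_frame between -0.1 and 0.1 rad/s and angle between each of brown_vial, sample_vial, dropper_bottle's own z axis and vertical below 0.15 rad and height (world z) of brown_vial between -0.008 and 0.008 m and horizontal distance between each of brown_vial, sample_vial, dropper_bottle and kickstand_foot above 0.05 m and linear speed of each of brown_vial, sample_vial, dropper_bottle below 0.03 m/s and height (world z) of sample_vial between -0.008 and 0.008 m and height (world z) of dropper_bottle between -0.008 and 0.008 m); the arm keeps its last pose, push and grip.
It fails at once if one of the three small bottles is tipped over (angle between any of brown_vial, sample_vial, dropper_bottle's own z axis and vertical above 0.7 rad).
It fails at once if the timer or the beaker is disturbed (distance of any of timer, beaker_100 from where it was at the start of the episode above 0.03 m).
It fails at once if the shield's base is shoved along the bench or lifted (distance of splash_shield from where it was at the start of the episode above 0.04 m or angle between splash_shield's own z axis and vertical above 0.12 rad).
It also fails if it takes over 54 s, if anything falls off the work surface, if the arm or the gripper's body presses on something with over 40 N, if the wrist force passes 120 N, or if a joint passes its speed limit or range.

### The arm

A 6-joint arm with a two-finger parallel gripper is mounted at the origin on a cart in front of the work surface, level with it; the furniture and walls round the work are solid. World frame = base frame: x ahead of the robot, y to its left, z up, the work surface at z = 0. Lengths are in m, angles in rad, forces in N, time in s.
With the tool pointing down it reaches from about 0.3 to 0.75 m from the base axis. Payload 8.5 kg.
Tool frame: the origin (TCP) lies midway between the tips of the shut fingers; the grasp point (between the pads) lies 19 mm behind it (r.hold_point_z is the distance from the TCP to the grasp point, in m); z points along the fingers, y is the line along which they close (so a half turn about z gives the same grasp; the last joint's range is limited). The gripper opens to 85 mm and grips with 20 to 120 N. Pads are 22 mm wide; open, the fingers measure 114 mm over their backs; the gripper's body (76 mm by 85 mm) begins 54 mm behind the grasp point. The pads swing forward as they close: fully open they stand 13 mm farther back than shut.
Start: joints at [0.976, 0.381, 1.297, -0, 1.464, -0.215], TCP at [0.204, 0.511, 0.231] pointing down, gripper open.
Joint ranges: [-3.11, 3.11], [-0.89, 2.33], [0.22, 2.48], [-1.42, 4.56], [0.17, 2.85], [-2.88, 2.88]. Speed limits (rad/s): [2.39, 2.39, 3.14, 3.14, 3.14, 3.14].

### API

Orientations are given as a unit quaternion [w, x, y, z].
In Python, from cell import r gives the robot as it stands.
- The arm moves only by the shell command python3 -m handwheel 'ROWS' [FORCE]. ROWS is text: rows parted by semicolons, each of 7 numbers parted by spaces: the turn, a rotation vector about the world's x, y, z scaled (see below), then the shift along the world's x, y, z scaled (see below), then the closure, from -1 (fully open) to 1 (shut). A call has exactly 10 rows; each row is the pose to reach, as a shift and turn from the pose commanded when the call began; what a row does not reach only later rows make up. The controller multiplies each number of a shift by 0.8 m and each number of a turn by 30 degrees. A row lasts 1/10 s, in which the tool goes at most 50 mm and 8.59 degrees, less where a joint would pass 70% of its speed; a pose out of reach is approached as far as the arm can. A call with a number of a shift or a turn outside -1 to 1 is refused whole. A call with a gripper value outside its range is refused whole. The fingers move at their own pace and stop on an object; FORCE is the grip in N (left out, the last holds). Time passes only in rows, so rows that repeat a pose let the fingers close, or fill a call up. It gives the time, the measured TCP pose, the force, the opening and the grip force at its end, in the units of the state.
- r.state(): the state, without advancing time (a new reading comes with each control period).
- r.read_camera(name): name is "scene" or "top" or "wrist"; returns a dict with "frame" (384x512x3 uint8, blue, green, red), "mtx" (3x3 intrinsics, pixels), "position" and "attitude" of the camera in the world. Camera axes: x right, y down, z forward; pixel columns grow to the right and rows downward; lengths in m; the calibration is good to about 2 mm. A picture is of the moment at which its call begins. There is no depth.
- r.job_done(): hands the job in; it is judged then, once.
The state is a dict: "time": time; "qpos": joint angles; "joint_velocities": joint speeds; "tau": joint torques, N m; "tool_pos": TCP position; "tcp_rot": TCP orientation; "ft_force": force on the tool from outside, world axes, zero at the start; "moment": the same for the moment, N m; "width": finger opening in m; "grasp_force": force on a finger pad.
Only numpy, scipy, OpenCV 4.12 (cv2) and the standard library are available. Lean on these libraries where they do the work, as an engineer would, in place of code of your own. Each camera call takes 0.05 s, during which the arm holds its last target. There are 200 camera calls.

## Working session

There is one attempt and no reset: what is moved stays moved. The work goes in short steps, Python scripts to look and compute and a shell command to move; the robot and the scene stay as the last step left them, time stands still between calls to the robot, and variables do not carry over. Pictures are saved under pics/ and viewed, at most 10 in all, crops included, and the job is handed in when it is done.

```bash
ls; mkdir -p pics; cat > h.py <<'E'
import numpy as np,cv2,json
from cell import r
from scipy.spatial.transform import Rotation as R
def cam(n):
    c=r.read_camera(n); return c
def rot(c):
    a=np.array(c["attitude"],float)
    return a if a.shape==(3,3) else R.from_quat(a[[1,2,3,0]]).as_matrix()
def ray(c,u,v):
    d=rot(c)@np.linalg.inv(c["mtx"])@[u,v,1.]; return np.array(c["position"],float),d/np.linalg.norm(d)
def atz(c,u,v,z):
    p,d=ray(c,u,v); return p+d*(z-p[2])/d[2]
def proj(c,P):
    q=np.array(c["mtx"])@(rot(c).T@(np.array(P,float)-c["position"])); return q[:2]/q[2]
def tri(*cs):
    A=np.zeros((3,3));b=np.zeros(3)
    for c,u,v in cs:
        p,d=ray(c,u,v);M=np.eye(3)-np.outer(d,d);A+=M;b+=M@p
    return np.linalg.solve(A,b)
E
python3 - <<'E'
from h import *
import pickle
C={n:cam(n) for n in("scene","top","wrist")}
pickle.dump(C,open("c0.pkl","wb"))
for n,c in C.items(): print(n,c["position"],c["attitude"],c["mtx"][0][0])
s,t=C["scene"]["frame"],C["top"]["frame"]
cv2.imwrite("pics/s.png",cv2.resize(s,(800,600)));cv2.imwrite("pics/t.png",cv2.resize(t,(800,600)))
print(r.state())
E
```

```text
pics
scene [0.11633308 0.50133915 0.70352606] [ 0.11947588 -0.21717889  0.84470492 -0.47437584] 445.8389167401435
top [ 0.38313868 -0.24655604  1.27071587] [ 0.04049917 -0.70010381  0.71195855 -0.03646212] 452.02158694206037
wrist [0.1397131  0.53601949 0.37224444] [0.11307168 0.82020144 0.55558141 0.07624754] 308.74565727307885
{'time': 0.15, 'qpos': array([ 9.75713431e-01,  3.81047574e-01,  1.29800755e+00,  4.43289574e-07,
        1.46359104e+00, -2.15279515e-01]), 'joint_velocities': array([ 0.00017119, -0.00135182, -0.00435281,  0.00135788, -0.00071561,
        0.00148467]), 'tau': array([ 2.24031181e-03, -4.48623955e+01, -2.31347787e+01, -1.79022568e-04,
        3.70482478e-03,  1.04735740e-06]), 'tool_pos': array([0.2037784 , 0.51063318, 0.23087689]), 'tcp_rot': array([-2.07842594e-04,  1.88762351e-01,  9.82022656e-01, -4.84019632e-04]), 'ft_force': array([ 0.18115236, -0.45779201, -0.38726667]), 'moment': array([-0.03012942, -0.03412256, -0.0213927 ]), 'grasp_force': 0.0, 'width': 0.08561455438588245}
```

View pics/s.png

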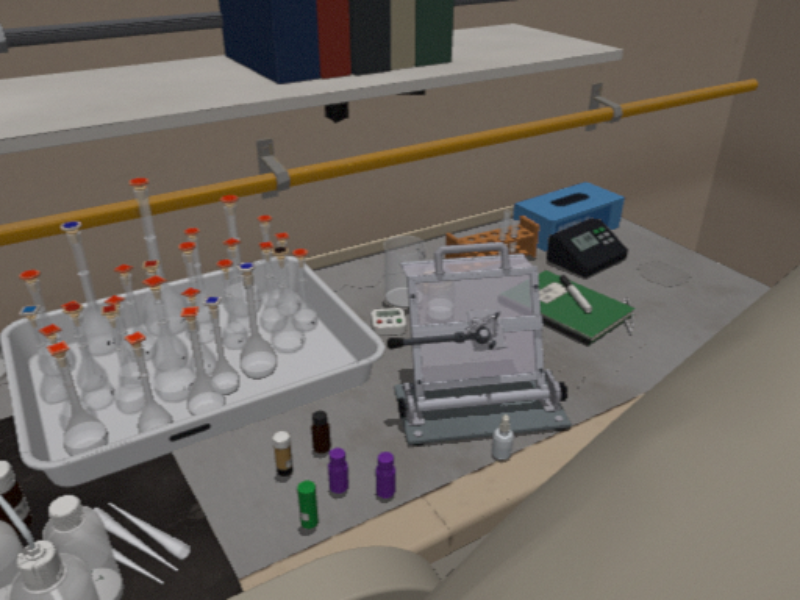

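View pics/t.png

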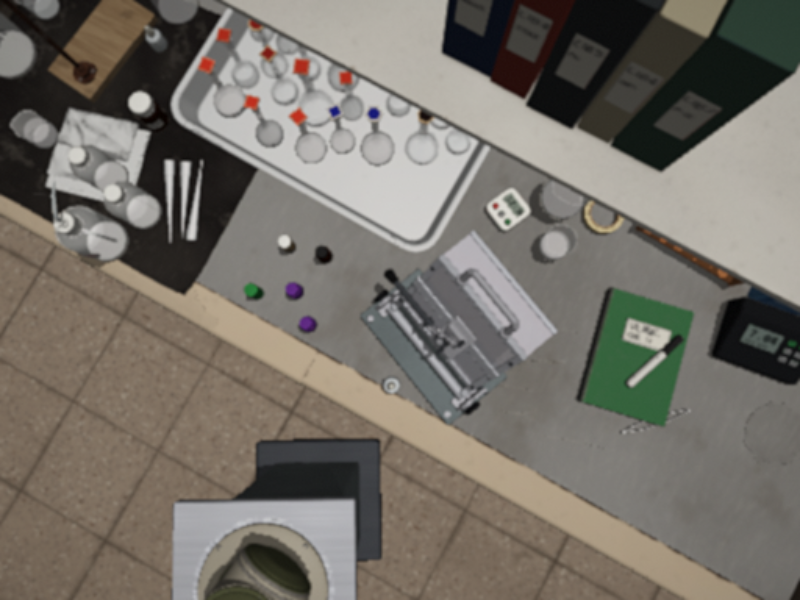

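The dropper bottle stands at the foot spot: about (503,440) in the scene view and (391,385) in the top view. The shield is turned about 50° in the top image. I'll zoom in on both views.

```bash
python3 - <<'E'
from h import *
import pickle
C=pickle.load(open("c0.pkl","rb"))
a=C["scene"]["frame"][145:295,240:373];b=C["top"]["frame"][140:290,225:358]
f=lambda i:cv2.resize(i,(399,450),interpolation=cv2.INTER_CUBIC)
cv2.imwrite("pics/z.png",np.hstack([f(a),f(b)]))
E
```

```text
(no output)
```

View pics/z.png

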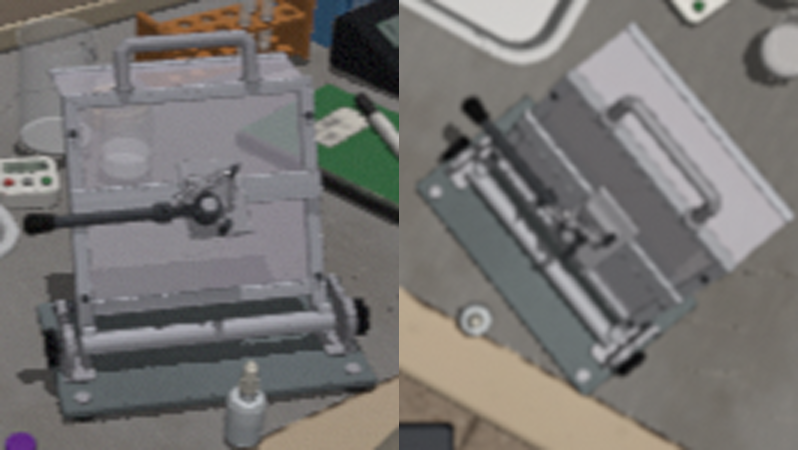

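```bash
cat > fit.py <<'E'
from h import *
import pickle
from scipy.optimize import least_squares
C=pickle.load(open("c0.pkl","rb"));S,T=C["scene"],C["top"]
zs=lambda x,y:(240+x/3,145+y/3); zt=lambda x,y:(225+(x-399)/3,140+y/3)
def fr(p,l=.5):
    x,y,z=p; return [x*np.cos(l)+z*np.sin(l),y,32+z*np.cos(l)-x*np.sin(l)]
pts=[(S,zs(64,405),(-52,125,12)),(S,zs(374,376),(-52,-125,12)),(S,zs(38,305),(85,125,12)),
(T,zt(417,188),(-52,125,12)),(T,zt(590,390),(-52,-125,12)),(T,zt(530,97),(85,125,12)),(T,zt(693,300),(85,-125,12)),
(S,zs(35,222),fr((-22,135.5,100))),(T,zt(474,107),fr((-22,135.5,100))),
(S,zs(187,40),fr((12,0,231)))]
def W(q,p):
    c,s=np.cos(q[2]),np.sin(q[2]);x,y,z=np.array(p)/1000
    return np.array([q[0]+c*x-s*y,q[1]+s*x+c*y,z])
E
python3 - <<'E'
from fit import *
f=lambda q:np.concatenate([proj(c,W(q,p))-uv for c,uv,p in pts])
b=min((least_squares(f,[.4,.2,y],loss="soft_l1") for y in(-1,0,1)),key=lambda s:s.cost)
q=b.x;print(q,b.cost);print(f(q).reshape(-1,2).round(1))
np.save("q.npy",q)
print("foot up/down/handle0/handle.5/free",W(q,fr((-22,135.5,100))),W(q,(-78,-12,9)),W(q,(12,0,263)),W(q,fr((12,0,231))),W(q,(-57,147,0)))
# dropper: tip in scene crop (251,366), top crop (476,320); base in scene (243,443)
d=tri((S,*zs(250,368)),(T,*zt(477,320)));print("dropper top",d, atz(S,*zs(243,437),0),atz(T,*zt(477,320),.07))
k=1.5625
for n,s,t,h in(("sample",(282,437),(285,242),.064),("brown",(320,416),(323,254),.062)):
    print(n,tri((S,s[0]/k,s[1]/k),(T,t[0]/k,t[1]/k)),atz(T,t[0]/k,t[1]/k,h))
for t in((293,290),(307,324),(251,290)):print("look",atz(T,t[0]/k,t[1]/k,.06))
print(R.from_quat(r.state()["tcp_rot"][[1,2,3,0]]).as_matrix(), r.hold_point_z)
E
```

```text
[ 0.40433786 -0.29363157 -0.90514525] 10.301348198119308
[[ 0.7  1.1]
 [ 2.1 -0.8]
 [-0.  -2.1]
 [-0.9 -1.3]
 [-1.5  2. ]
 [-0.6 -1.7]
 [ 2.4  0.3]
 [ 0.2 -0.4]
 [-0.5 -0.7]
 [-0.3 -0.7]]
foot up/down/handle0/handle.5/free [ 0.52859523 -0.23247309  0.13030562] [ 0.34672912 -0.23969427  0.009     ] [ 0.41174871 -0.30306975  0.263     ] [ 0.47923585 -0.38901875  0.22896847] [ 0.48475398 -0.15801723  0.        ]
dropper top [ 0.34712712 -0.23209201  0.060156  ] [ 0.34563808 -0.22366705  0.        ] [ 0.34613712 -0.23264531  0.07      ]
sample [ 0.59741593 -0.04922143  0.05991413] [ 0.5950742  -0.05082827  0.064     ]
brown [ 0.57749242 -0.11395084  0.05658595] [ 0.57322153 -0.11636735  0.062     ]
look [ 0.51165416 -0.06403957  0.06      ]
look [ 0.45258688 -0.08804144  0.06      ]
look [0.51289582 0.00850191 0.06      ]
[[-9.28737463e-01  3.70737609e-01 -5.90941639e-04]
 [ 3.70738012e-01  9.28737081e-01 -8.72170775e-04]
 [ 2.25482905e-04 -1.02910220e-03 -9.99999445e-01]] 0.0187
```

```bash
python3 -m handwheel '0 0 -.1 .02 -.056 0 -1;0 0 -.2 .04 -.113 0 -1;0 0 -.3 .06 -.17 0 -1;0 0 -.4 .08 -.226 0 -1;0 0 -.5 .1 -.282 0 -1;0 0 -.6 .12 -.338 0 -1;0 0 -.7 .14 -.395 0 -1;0 0 -.8 .16 -.45 0 -1;0 0 -.9 .18 -.507 0 -1;0 0 -1 .195 -.564 0 -1'; python3 -c "
from h import *
s=r.state();print(s['tool_pos'],s['qpos'])"
```

```text
time: 1.15
tool_pos: [0.3602, 0.0576, 0.2314]
tcp_rot: [0.0, 0.438, 0.899, 0.0]
ft_force: [1.7, -0.7, -0.3]
width: 0.0853
grasp_force: 0.0
[0.36019393 0.0576037  0.23141142] [-1.69421506e-01  4.77967622e-02  1.74488516e+00  4.79364800e-05
  1.34840755e+00 -8.34525818e-01]
```

```bash
python3 -m handwheel '0 0 0 -.003 -.06 0 -1;0 0 0 -.006 -.12 0 -1;0 0 0 -.01 -.18 0 -.6;0 0 0 -.013 -.24 0 -.4;0 0 0 -.016 -.3 -.02 -.3;0 0 0 -.016 -.362 -.05 -.3;0 0 0 -.016 -.362 -.1 -.3;0 0 0 -.016 -.362 -.1 -.3;0 0 0 -.016 -.362 -.1 -.3;0 0 0 -.016 -.362 -.1 -.3'; python3 - <<'E'
from fit import *
c=cam("wrist");pickle.dump(c,open("c1.pkl","wb"));c2=cam("scene")
q=np.load("q.npy");im=c["frame"].copy()
for P in [(.347,-.232,.07),(.347,-.232,0),W(q,(-52,0,12)),W(q,(-52,-125,12)),W(q,(-52,125,12)),W(q,(-52,60,12)),W(q,fr((-22,135.5,100)))]:
    u=proj(c,P);print(u);cv2.circle(im,tuple(int(x) for x in u),3,(0,0,255),1)
cv2.imwrite("pics/w1.png",cv2.resize(im,(800,600)))
E
```

```text
time: 2.15
tool_pos: [0.3477, -0.2297, 0.153]
tcp_rot: [0.001, 0.436, 0.9, -0.0]
ft_force: [-0.3, 0.2, 0.4]
width: 0.0554
grasp_force: 0.0
[253.00665676 200.49741204]
[253.4521231 179.0667963]
[260.60412372 213.95836929]
[131.68718538 213.6486633 ]
[389.38402892 214.26774609]
[322.43556649 214.10691121]
[464.03538676 387.39458104]
```

View pics/w1.png

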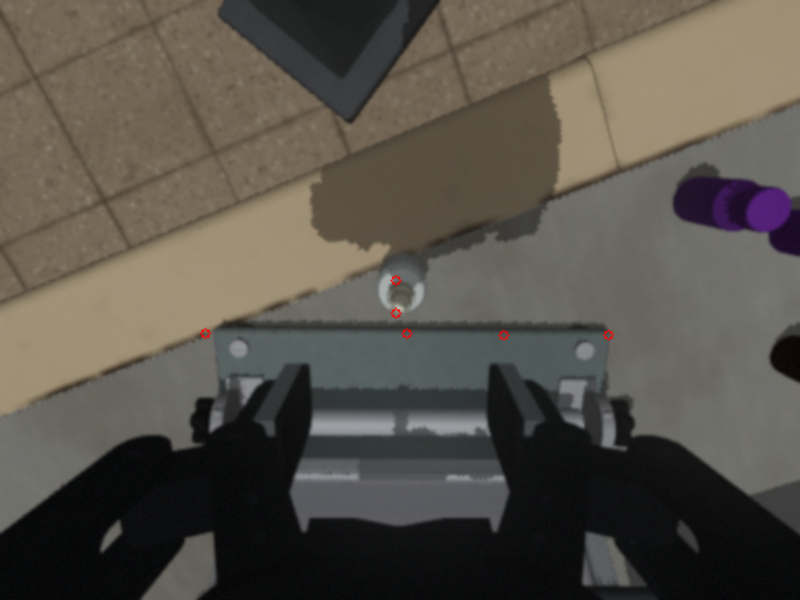

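The wrist view shows the dropper cap tip at about (400,300). The base's near edge is at row 326, with corners at (217,327) and (606,326), so it sits slightly nearer the robot than my fit. I'll refit with this view included.

```bash
cat >> fit.py <<'E'
Wc=pickle.load(open("c1.pkl","rb"));k=1.5625
pts+=[(Wc,(606/k,326/k),(-52,125,12)),(Wc,(217/k,327/k),(-52,-125,12)),(Wc,(238/k,348/k),(-38,-110,14)),(Wc,(585/k,350/k),(-38,110,14))]
E
python3 - <<'E'
from fit import *
P=pts[:-2]
f=lambda q:np.concatenate([proj(c,W(q,p))-uv for c,uv,p in P])
b=least_squares(f,np.load("q.npy"),loss="soft_l1");q=b.x;np.save("q.npy",q);print(q,f(q).reshape(-1,2).round(1).tolist())
print("dropper",tri((T,*zt(477,320)),(Wc,401/k,303/k)),tri((S,*zs(250,368)),(T,*zt(477,320)),(Wc,401/k,303/k)),atz(Wc,401/k,303/k,.07))
print("bolts", [atz(Wc,u/k,v/k,.014) for u,v in((238,348),(585,350))])
for n,p in dict(footup=fr((-22,135.5,100)),footdn=(-78,-12,9),h0=(12,0,263),h5=fr((12,0,231)),place=(-65,152,0)).items(): print(n,W(q,p))
E
```

```text
[ 0.40275584 -0.29039121 -0.90657065] [[0.6, 2.1], [2.4, 0.2], [-0.1, -1.3], [-2.1, -0.8], [-2.8, 2.6], [-1.7, -1.1], [1.3, 0.9], [0.2, 0.4], [-1.7, -0.1], [-0.2, 0.0], [2.8, 2.4], [-6.7, 0.8]]
dropper [ 0.34721541 -0.23105781  0.05469778] [ 0.3472093  -0.23047663  0.06074613] [ 0.34593425 -0.22619852  0.07      ]
bolts [array([ 0.29483945, -0.32439032,  0.014     ]), array([ 0.46508068, -0.19171557,  0.014     ])]
footup [ 0.52710026 -0.2294099   0.13030562]
footdn [ 0.34522404 -0.23637184  0.009     ]
h0 [ 0.41015323 -0.29983994  0.263     ]
h5 [ 0.47751779 -0.38588505  0.22896847]
place [ 0.48237056 -0.14551023  0.        ]
```

```bash
python3 -m handwheel '0 0 0 0 0 -.05 -.3;0 0 0 0 0 -.1 -.3;0 0 0 0 0 -.15 -.3;0 0 0 0 0 -.173 -.3;0 0 0 0 0 -.173 -.3;0 0 0 0 0 -.173 .3;0 0 0 0 0 -.173 .6;0 0 0 0 0 -.173 .6;0 0 0 0 0 -.173 .6;0 0 0 0 0 -.173 .6' 25
```

```text
time: 3.25
tool_pos: [0.3478, -0.2305, 0.0145]
tcp_rot: [0.002, 0.436, 0.9, -0.001]
ft_force: [0.1, 1.2, 5.4]
width: 0.0278
grasp_force: 24.3
```

```bash
python3 -m handwheel '0 0 0 0 0 .03 .6;0 0 0 0 0 .07 .6;0 0 0 .03 .02 .09 .6;0 0 0 .07 .044 .09 .6;0 0 0 .11 .07 .09 .6;0 0 0 .145 .092 .09 .6;0 0 0 .168 .106 .09 .6;0 0 0 .168 .106 .06 .6;0 0 0 .168 .106 .03 .6;0 0 0 .168 .106 .012 .6'
python3 -m handwheel '0 0 0 0 0 -.005 .6;0 0 0 0 0 -.012 .6;0 0 0 0 0 -.012 .6;0 0 0 0 0 -.012 .2;0 0 0 0 0 -.012 -.1;0 0 0 0 0 -.012 -.2;0 0 0 0 0 -.012 -.2;0 0 0 0 0 .03 -.2;0 0 0 0 0 .08 -.2;0 0 0 0 0 .13 -.2'
python3 - <<'E'
from h import *
c=cam("scene");cv2.imwrite("pics/s2.png",cv2.resize(c["frame"],(800,600)))
E
```

```text
time: 4.25
tool_pos: [0.4815, -0.1449, 0.0225]
tcp_rot: [0.0, 0.436, 0.9, -0.0]
ft_force: [-0.0, -0.7, -0.4]
width: 0.0276
grasp_force: 25.0
time: 5.25
tool_pos: [0.4811, -0.145, 0.1278]
tcp_rot: [-0.001, 0.437, 0.9, 0.0]
ft_force: [0.8, -0.6, -0.4]
width: 0.0512
grasp_force: 0.0
```

View pics/s2.png

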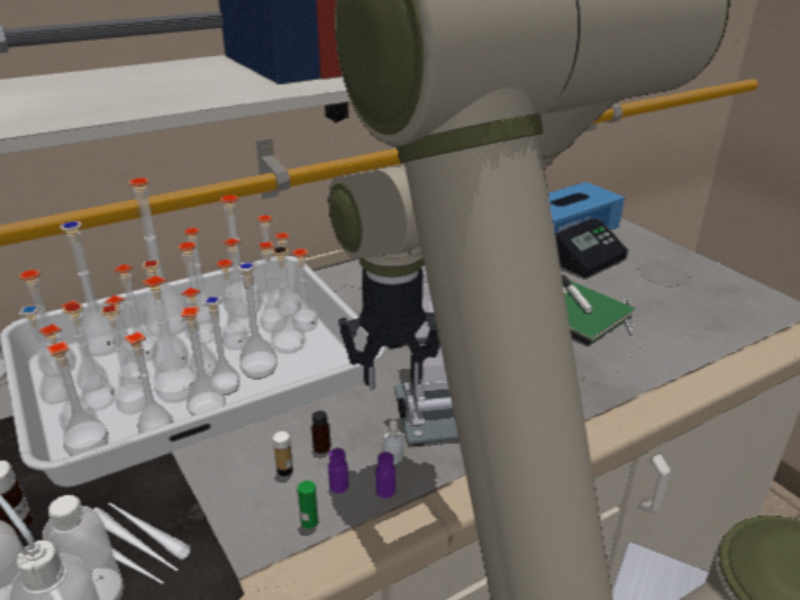

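The dropper bottle stands upright at its new place, about (393,440). Next I'll shut the fingers and go over behind the kickstand foot.

```bash
python3 -m handwheel '0 0 0 0 0 .04 1;0 0 0 0 0 .075 1;0 0 0 .02 -.025 .075 1;0 0 0 .045 -.06 .075 1;0 0 0 .07 -.095 .075 1;0 0 0 .09 -.125 .075 1;0 0 0 .09 -.125 .075 1;0 0 0 .09 -.125 .04 1;0 0 0 .09 -.125 .01 1;0 0 0 .09 -.125 -.004 1' 40
python3 - <<'E'
from h import *
c=cam("scene");d=cam("wrist");f=lambda i:cv2.resize(i,(400,300))
cv2.imwrite("pics/s3.png",np.hstack([cv2.resize(c["frame"][90:290,170:370],(400,400)),cv2.resize(d["frame"],(400,400))]))
E
```

```text
time: 6.3
tool_pos: [0.5524, -0.2441, 0.1212]
tcp_rot: [-0.002, 0.436, 0.9, 0.0]
ft_force: [0.7, -0.7, -0.1]
width: 0.0002
grasp_force: 0.0
```

View pics/s3.png

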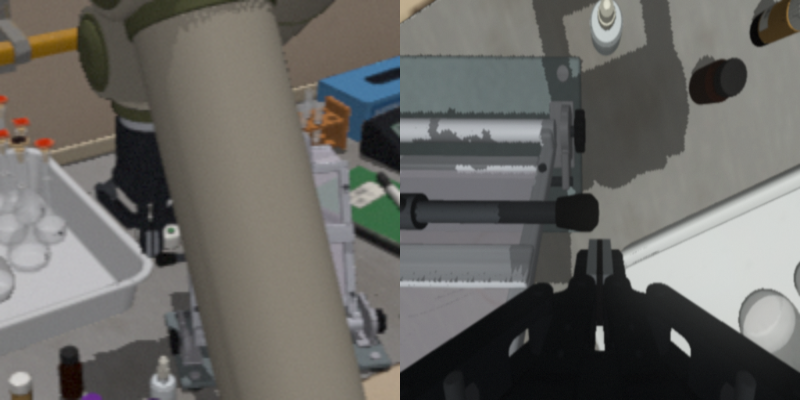

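The foot is at (578,212) with its end at column 598. The shut fingers are just behind it and overlap its end, so I'll push it round its arc.

```bash
python3 -m handwheel '0 0 0 -.011 .001 -.005 1;0 0 0 -.032 .013 -.016 1;0 0 0 -.052 .025 -.028 1;0 0 0 -.069 .035 -.041 1;0 0 0 -.086 .044 -.055 1;0 0 0 -.106 .048 -.065 1;0 0 0 -.127 .052 -.075 1;0 0 0 -.142 .051 -.08 1;0 0 0 -.157 .05 -.085 1;0 0 0 -.187 .044 -.09 1'
python3 - <<'E'
from h import *
d=cam("wrist");c=cam("top")
cv2.imwrite("pics/s4.png",np.hstack([cv2.resize(c["frame"][130:300,190:360],(400,400)),cv2.resize(d["frame"],(400,400))]))
E
```

```text
time: 7.4
tool_pos: [0.4048, -0.2105, 0.0525]
tcp_rot: [0.002, 0.436, 0.9, -0.0]
ft_force: [0.5, -0.6, 0.3]
width: 0.0002
grasp_force: 0.0
```

View pics/s4.png

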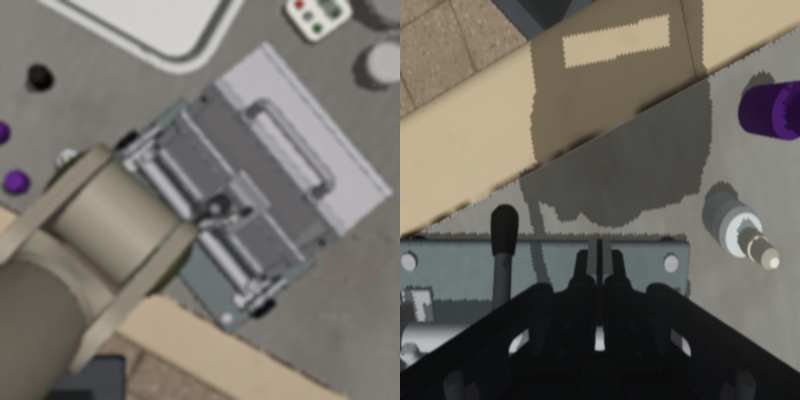

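The kickstand is fully down, with its foot at (505,225) in the wrist half, and the base and dropper are undisturbed. I'll rise, turn −90° and go over the handle.

```bash
python3 -m handwheel '0 0 0 0 0 .05 1;0 0 0 0 0 .1 1;0 0 -.1 0 0 .15 .5;0 0 -.25 0 0 .2 0;0 0 -.4 0 0 .25 0;0 0 -.55 0 0 .278 0;0 0 -.7 0 0 .278 0;0 0 -.85 0 0 .278 0;0 0 -1 0 0 .278 0;0 0 -1 0 0 .278 0'
python3 -m handwheel '0 0 -.1 .005 -.01 0 0;0 0 -.2 .01 -.02 0 0;0 0 -.3 .015 -.03 0 0;0 0 -.4 .02 -.045 0 0;0 0 -.5 .025 -.06 0 0;0 0 -.6 .03 -.075 0 0;0 0 -.7 .035 -.09 0 0;0 0 -.85 .04 -.1 0 0;0 0 -1 .045 -.11 0 0;0 0 -1 .045 -.11 0 0'
python3 -m handwheel '0 0 -.1 0 0 0 0;0 0 -.25 0 0 0 0;0 0 -.4 .0 -.0 0 0;0 0 -.55 0 0 0 0;0 0 -.7 0 0 0 0;0 0 -.85 .0 -.0 0 0;0 0 -1 0 0 0 0;0 0 -1 0 0 0 0;0 0 -1 0 0 0 0;0 0 -1 0 0 0 0'
python3 - <<'E'
from fit import *
q=np.load("q.npy");d=cam("wrist");c=cam("top");s=r.state();print(s["tool_pos"],s["qpos"])
Y=R.from_quat(s["tcp_rot"][[1,2,3,0]]).as_matrix()[:,1];print("yaw tool y",np.arctan2(Y[1],Y[0]))
im=d["frame"].copy()
for y in(-46,0,46):
    P=W(q,fr((12,y,231)));u=proj(d,P);print(u,proj(c,P));cv2.circle(im,tuple(int(a) for a in u),3,(0,0,255),1)
pickle.dump((d,c),open("c2.pkl","wb"))
cv2.imwrite("pics/s5.png",np.hstack([cv2.resize(c["frame"][130:280,210:360],(400,400)),cv2.resize(im,(400,400))]))
E
```

```text
time: 8.5
tool_pos: [0.4043, -0.2098, 0.275]
tcp_rot: [0.001, 0.655, 0.756, 0.0]
ft_force: [-0.3, -0.4, 0.7]
width: 0.0426
grasp_force: 0.0
time: 9.5
tool_pos: [0.4404, -0.2986, 0.2742]
tcp_rot: [0.001, 0.828, 0.561, 0.0]
ft_force: [-0.3, 0.1, -0.0]
width: 0.0425
grasp_force: 0.0
time: 10.5
tool_pos: [0.4399, -0.2978, 0.2739]
tcp_rot: [0.0, 0.944, 0.329, 0.0]
ft_force: [-0.6, -0.7, -0.3]
width: 0.0422
grasp_force: 0.0
[ 0.4398945  -0.29791218  0.27379511] [-8.18294914e-01  3.20121073e-01  1.26673081e+00  6.77201171e-06
  1.55471300e+00  8.35024203e-02]
yaw tool y -0.9017974428075513
[386.5560775  310.95245408] [328.40823784 205.83615518]
[394.93221477 251.39668616] [315.5949666  190.38645789]
[404.39246367 184.13269925] [302.88119229 175.05672978]
```

View pics/s5.png

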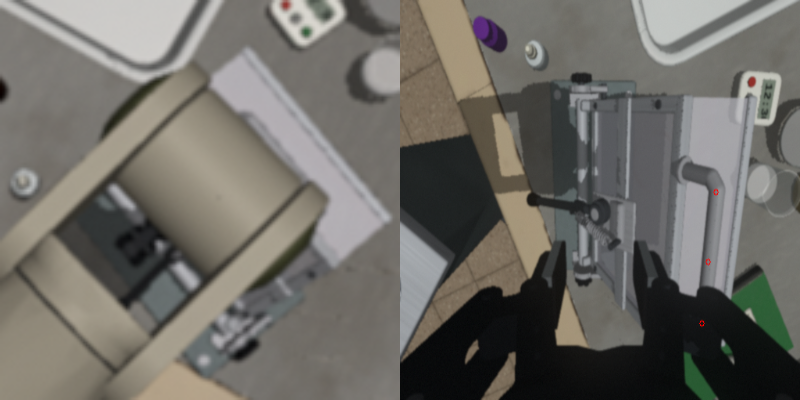

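The bar is at about (711,262) in the wrist half, roughly 2 mm further than predicted. I'll move over it and go down.

```bash
python3 -m handwheel '0 0 0 .01 -.022 0 .34;0 0 0 .02 -.045 0 .34;0 0 0 .03 -.068 0 .34;0 0 0 .04 -.091 0 .34;0 0 0 .0485 -.112 0 .34;0 0 0 .0485 -.112 0 .34;0 0 0 .0485 -.112 -.025 .34;0 0 0 .0485 -.112 -.05 .34;0 0 0 .0485 -.112 -.077 .34;0 0 0 .0485 -.112 -.077 .34'
python3 - <<'E'
from h import *
d=cam("wrist")
cv2.imwrite("pics/s6.png",d["frame"])
E
```

```text
time: 11.6
tool_pos: [0.4778, -0.386, 0.2096]
tcp_rot: [-0.003, 0.945, 0.328, -0.001]
ft_force: [-1.2, 0.3, -0.1]
width: 0.028
grasp_force: 0.0
```

View pics/s6.png

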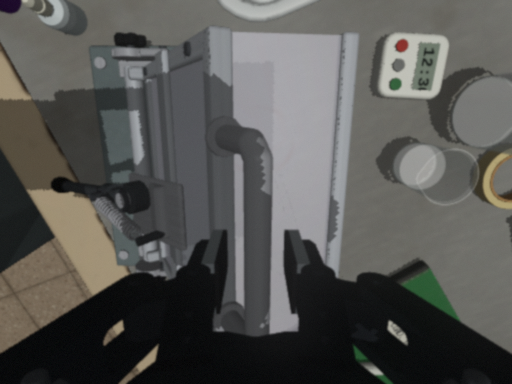

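The bar at column 257 is centred between the pads. I'll close on it and swing the first half.

```bash
python3 -m handwheel '0 0 0 0 0 0 .7;0 0 0 0 0 0 1;0 0 0 0 0 0 1;0 0 0 0 0 0 1;0 0 0 0 0 0 1;0 0 0 0 0 0 1;0 0 0 0 0 0 1;0 0 0 0 0 0 1;0 0 0 0 0 0 1;0 0 0 0 0 0 1' 40
python3 -m handwheel '0 0 0 -.0038 .0049 .0038 1;0 0 0 -.0077 .0098 .0074 1;0 0 0 -.0116 .0149 .0108 1;0 0 0 -.0156 .02 .014 1;0 0 0 -.0196 .0251 .0171 1;0 0 0 -.0237 .0303 .02 1;0 0 0 -.0278 .0356 .0227 1;0 0 0 -.032 .041 .0253 1;0 0 0 -.0362 .0463 .0277 1;0 0 0 -.0405 .0517 .03 1'
```

```text
time: 12.65
tool_pos: [0.4786, -0.3871, 0.2136]
tcp_rot: [0.0, 0.945, 0.328, 0.0]
ft_force: [-4.1, 4.1, 3.8]
width: 0.0105
grasp_force: 39.0
time: 13.65
tool_pos: [0.4471, -0.3469, 0.2381]
tcp_rot: [0.003, 0.945, 0.328, 0.001]
ft_force: [5.5, -2.8, 3.1]
width: 0.0103
grasp_force: 39.1
```

```bash
python3 -m handwheel '0 0 0 -.0042 .0054 .0021 1;0 0 0 -.0085 .0109 .004 1;0 0 0 -.0128 .0164 .0056 1;0 0 0 -.0172 .022 .0071 1;0 0 0 -.0216 .0276 .0084 1;0 0 0 -.026 .0332 .0096 1;0 0 0 -.0304 .0388 .0106 1;0 0 0 -.0349 .0445 .0115 1;0 0 0 -.0393 .0502 .0121 1;0 0 0 -.0437 .0559 .0126 1'
python3 -m handwheel '0 0 0 0 0 0 1;0 0 0 0 0 0 1;0 0 0 0 0 0 1;0 0 0 0 0 0 1;0 0 0 0 0 0 1;0 0 0 0 0 0 1;0 0 0 0 0 0 1;0 0 0 0 0 0 1;0 0 0 0 0 0 1;0 0 0 0 0 0 1'
python3 - <<'E'
from fit import *
q=np.load("q.npy");s=r.state();p=s["tool_pos"];print(p,s["ft_force"],s["moment"])
d=R.from_euler("z",-q[2]).apply(p-[q[0],q[1],0]);print("base frame",d)
w=cam("wrist");c=cam("top");pickle.dump((w,c),open("c3.pkl","wb"));im=w["frame"].copy()
for P in [W(q,(-78,-12,9)),W(q,(-52,125,12)),W(q,(-52,-125,12)),W(q,(85,125,12))]:
    u=proj(w,P);cv2.circle(im,tuple(int(a) for a in u),3,(0,0,255),1)
cv2.imwrite("pics/s7.png",np.hstack([cv2.resize(c["frame"][130:290,200:360],(400,400)),cv2.resize(im,(400,400))]))
E
```

```text
time: 14.65
tool_pos: [0.4117, -0.3017, 0.248]
tcp_rot: [0.002, 0.945, 0.328, 0.001]
ft_force: [4.3, -1.0, 6.6]
width: 0.0104
grasp_force: 42.2
time: 15.65
tool_pos: [0.4118, -0.3019, 0.248]
tcp_rot: [0.002, 0.945, 0.328, 0.001]
ft_force: [2.7, -0.4, 8.2]
width: 0.0107
grasp_force: 42.3
[ 0.41180376 -0.30185298  0.24800533] [ 2.69488253 -0.38459104  8.24697188] [-0.24325751 -0.66897572 -0.0785676 ]
base frame [1.46025187e-02 5.86763190e-05 2.48005329e-01]
```

View pics/s7.png

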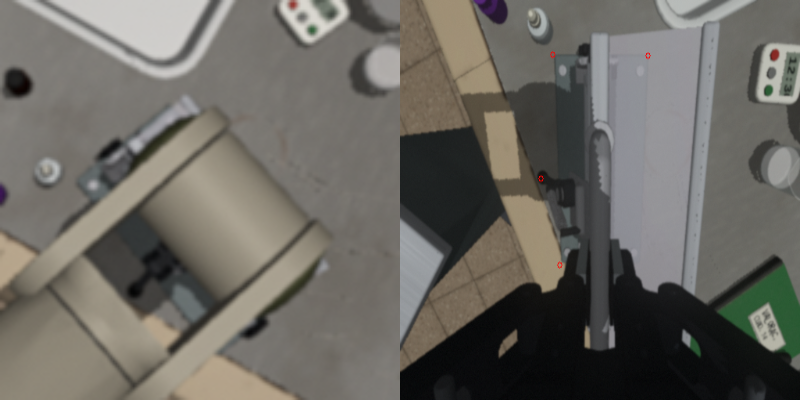

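The frame looks upright, with the foot right on its predicted spot at (541,178) and the base in place. I'll nudge 2 mm further to seat it and read the force.

```bash
python3 -m handwheel '0 0 0 -.0008 .001 .0005 1;0 0 0 -.0015 .002 .001 1;0 0 0 -.0015 .002 .001 1;0 0 0 -.0015 .002 .001 1;0 0 0 -.0015 .002 .001 1;0 0 0 -.0015 .002 .001 1;0 0 0 -.0015 .002 .001 1;0 0 0 -.0015 .002 .001 1;0 0 0 -.0015 .002 .001 1;0 0 0 -.0015 .002 .001 1'
```

```text
time: 16.75
tool_pos: [0.4104, -0.3001, 0.2481]
tcp_rot: [0.001, 0.945, 0.328, 0.001]
ft_force: [3.0, -0.4, 7.6]
width: 0.0107
grasp_force: 42.3
```

```bash
python3 -m handwheel '0 0 0 -.0008 .001 0 1;0 0 0 -.0015 .002 0 1;0 0 0 -.0023 .003 0 1;0 0 0 -.0023 .003 0 1;0 0 0 -.0023 .003 0 1;0 0 0 -.0023 .003 0 1;0 0 0 -.0023 .003 0 1;0 0 0 -.0023 .003 0 1;0 0 0 -.0023 .003 0 1;0 0 0 -.0023 .003 0 1'
python3 - <<'E'
from fit import *
w=cam("wrist");w0,_=pickle.load(open("c3.pkl","rb"))
q=np.load("q.npy")
# base shift check: left-far bolt/plate corner patch, and foot, before vs after (metres)
for P in [W(q,(-40,110,14)),W(q,(-78,-12,9))]:
    u0=proj(w0,P).round().astype(int);t=w0["frame"][u0[1]-10:u0[1]+11,u0[0]-10:u0[0]+11]
    m=cv2.matchTemplate(w["frame"][u0[1]-30:u0[1]+31,u0[0]-30:u0[0]+31],t,cv2.TM_CCOEFF_NORMED)
    _,v,_,l=cv2.minMaxLoc(m);u1=u0+np.array(l)-20
    print(v,atz(w,*u1,P[2])-atz(w0,*u0,P[2]))
E
```

```text
time: 17.75
tool_pos: [0.4092, -0.2985, 0.2482]
tcp_rot: [0.002, 0.945, 0.328, 0.001]
ft_force: [6.5, -4.4, 5.6]
width: 0.0106
grasp_force: 42.2
0.9187460541725159 [-0.00035293  0.00050908  0.        ]
0.9791515469551086 [ 0.00058779 -0.00077083  0.        ]
```

The horizontal force rose from about 2 N to about 7.5 N and the base stayed put, so the foot is on the bench. I'm handing in.

```bash
python3 -c "
from cell import r
print(r.job_done())"
```

```text
the job is handed in; nothing more can be done
None
```

I handed the job in with the shield upright on its kickstand's foot and the handle gripped at about 42 N, after moving the dropper bottle clear and standing it upright; the hand-in gave no verdict, so I can't confirm it passed.

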